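# Hang painted butterfly and bird as a drying chain

## Task

Hang the painted butterfly by its strap hook on the sprung arm of the drying rack, between the two red collars. Then hang the bird from the butterfly: put the bird's hook over the bottom bar of the butterfly's lower loop and press down gently, with no more than about 10 N, following the arm as it gives, until the bar has snapped past the red spring gate, then let the pair hang freely and still. Leave the paint jar, paint bottle and wood offcut where they are.

Things in the scene. Friction and masses are not known exactly. Their poses are not given: they have to be found in the camera images.
- butterfly: Orange wooden butterfly, 10 mm thick upright board in its own y-z plane (x = board's normal), 168 mm wide, 0.22 kg, standing in the slots of stand_a. Origin: centre of the board's bottom edge; z up. Upper wings: discs of radius 38 mm centred at y = +-46, z = 66 mm; good to pinch across the thickness at y = +-60, z = 78 mm. Steel strap hook on top, wire loop below
- butterfly_crown (a point): On the butterfly, z = 140 mm in its frame: middle of the underside of its hook's crown (4 mm thick); rests on the arm when hung. The strap hook is 20 mm wide in x, open downwards, 26 mm wide inside in y; tip on the +y side reaching down to z = 118 mm, shank on the -y side. It threads over the arm from its free end
- butterfly_eye (a point): On the butterfly, z = -46 mm in its frame: middle of the top of the bottom bar of its closed rectangular loop. The loop is of 6 mm wire in the y-z plane, 38 mm wide (y) and 50 mm high inside, the bar running along y
- bird: Blue wooden bird, 10 mm thick upright board in its own x-z plane (y = board's normal), 200 mm long, 0.14 kg, standing in the slot of stand_b. Origin: centre of the board's bottom edge, below the hook; +x to the beak, z up. Belly x = -43 to 43, z = 0 to 56 mm; head x = 39 to 80, up to z = 66 mm; tail x = -104 to -40, z = 20 to 56 mm, good to pinch across the thickness at x = -82, z = 42 mm
- bird_crown (a point): On the bird, z = 120 mm in its frame: middle of the underside of its hook's crown (4 mm thick). Steel strap hook in the x-z plane, 12 mm wide in y, open downwards, inside x = -7 to 7 mm; shank on the -x side, tip on the +x side (x = 7 to 14) reaching down to z = 91 mm. The tip goes through the loop moving along the bird's +x, then down over the bar
- gate (a joint): Red sprung gate closing the mouth of the bird's hook, hinged on the shank at x = -7, z = 98 mm, 14 mm long. 0 = closed, 1.25 rad = folded up against the shank. Pressing the hook down over a bar folds it at 5 to 9 N, far more than the bird weighs; over 12 N would bend it; once the bar is past, it springs shut and the bar has about 20 mm of room from gate to crown
- bracket (a joint): Sprung carriage of the rack's arm: how far it has sunk below its unloaded place, 0 to 0.06 m. Its soft spring (roughly 3 to 5 mm per newton) lets everything hung on it sink by some centimetres when pressed, before the gate gives, and rise again when eased
- seat (a point): On the arm: middle of the top of the round steel bar (12 mm thick) between its two red collars (19 mm in diameter, 29 mm apart), 371 mm above the table when unloaded. Its axes: x along the bar, +x towards the post 150 mm away; free end 23 mm to -x; y level, across the bar; z up
- rack: Drying rack: wooden foot 110 x 130 mm, square post 22 mm, 441 mm high; origin at the post's foot; the arm stands out along its -x, towards the robot. Fixed in the episode
- stand_a: Wooden stand with two slotted pillars at y = +-40 mm (each 14 mm wide in y, 92 mm high, slot floor at 72 mm, 11.5 mm wide) that holds the butterfly; origin at its underside. Fixed
- stand_b: Low wooden stand with a slotted block (74 mm long in x, 38 mm high, slot floor at 12 mm, 11.5 mm wide) that holds the bird; origin at its underside. Fixed
- paint_jar: Paint jar, 64 mm in diameter, 85 mm high, bystander; origin at its underside
- paint_bottle: Paint bottle, 56 mm in diameter, 120 mm high, bystander; origin at its underside
- offcut: Wood offcut 90 x 45 x 40 mm, bystander; origin at its underside
There are look-alikes about, which are no part of the job. Of the things that look like the butterfly, the middle-sized one is meant. There is more than one size of the bird; the job needs the smaller.

How it is judged:
On the way, in this order (a step that is already met when the one before it is completed fails the run):
1. the butterfly hangs by its hook on the arm between the collars, let go (distance between butterfly_crown and seat below 0.012 m and contact force between butterfly and bracket above 1 N and contact force between the fingers and butterfly below 0.1 N), for 0.2 s.
2. the bar of the butterfly's loop is inside the bird's hook, above the closed gate (x of butterfly_eye in the frame of bird between -0.008 and 0.008 m and y of butterfly_eye in the frame of bird between -0.02 and 0.02 m and value of joint gate below 0.15 rad and z of butterfly_eye in the frame of bird between 0.104 and 0.124 m), for 0.1 s.
At the end, for the whole second after the job is handed in: Butterfly hook crown within 12 mm of the arm seat, loading the arm; bar top inside the bird hook within 6 mm of the crown, gate closed (under 0.15 rad); bird hanging on the butterfly clear of the table; both within 0.4 rad of upright, slower than 60 mm/s (distance between butterfly_crown and seat below 0.012 m and contact force between butterfly and bracket above 1 N and z of butterfly_eye in the frame of bird between 0.114 and 0.124 m and x of butterfly_eye in the frame of bird between -0.008 and 0.008 m and y of butterfly_eye in the frame of bird between -0.02 and 0.02 m and value of joint gate below 0.15 rad and contact force between bird and butterfly above 0.6 N and angle between each of bird, butterfly's own z axis and vertical below 0.4 rad and linear speed of each of bird, butterfly below 0.06 m/s and height (world z) of bird above 0.02 m); the robot touches nothing.
It fails at once if bird and butterfly pressed together with more than 12 N (contact force between bird and butterfly above 12 N).
It fails at once if the paint jar moved more than 30 mm (distance of paint_jar from where it was at the start of the episode above 0.03 m).
It fails at once if the paint bottle moved more than 30 mm (distance of paint_bottle from where it was at the start of the episode above 0.03 m).
It fails at once if the offcut moved more than 30 mm (distance of offcut from where it was at the start of the episode above 0.03 m).
It also fails if it takes over 72 s, if anything falls off the work surface, if the arm or the gripper's body presses on something with over 40 N, if the wrist force passes 120 N, or if a joint passes its speed limit or range.

## Robot

A 7-joint arm with a two-finger parallel gripper is mounted at the origin on the work surface. World frame = base frame: x ahead of the robot, y to its left, z up, the work surface at z = 0. Lengths are in m, angles in rad, forces in N, time in s.
With the tool pointing down it reaches from about 0.4 to 0.85 m from the base axis. Payload 10.4 kg.
Tool frame: the origin (TCP) lies at the very end of the fingers, on their centre line; the grasp point (between the pads) lies 19 mm behind it (r.pinch_z is the distance from the TCP to the grasp point, in m); z points along the fingers, y is the line along which they close (so a half turn about z gives the same grasp; the last joint's range is limited). The gripper opens to 87 mm and grips with 3 to 60 N. Pads are 19 mm wide; open, the fingers measure 117 mm over their backs; the gripper's body (75 mm by 190 mm) begins 51 mm behind the grasp point.
Start: joints at [-0.023, 0.332, -0.065, 1.46, 0.022, 1.35, -0.088], TCP at [0.625, 0, 0.223] pointing down, gripper open.
Joint ranges: [-2.6, 2.6], [-0.5, 2.12], [-1.47, 1.34], [0.16, 2.42], [-1.27, 4.41], [0.06, 2.06], [-2.6, 2.6]. Speed limits (rad/s): [2.22, 2.22, 2.79, 2.79, 3.14, 3.14, 3.14].

## Interface

Orientations are given as a unit quaternion [x, y, z, w].
In Python, from bench import sensors, vision, r gives the robot as it stands.
- The arm moves only by the shell command python3 -m crank 'ROWS' [OPENING] [FORCE]. ROWS is JSON, a list of rows, each a list of 2 entries, a list of its own where there are three numbers: the shift along the tool's x, y, z normalised to -1 to 1, where 1 is 3 cm, then the turn about the tool's z normalised to -1 to 1, where 1 is 8 degrees. A call has 1 to 12 rows; each row shifts and turns the commanded pose from where the row before left it, along the tool's axes as they then stand; what a row does not reach is not made up. A row lasts 1/8 s, in which the tool goes at most 62.5 mm and 10.7 degrees, less where a joint would pass 70% of its speed; a pose out of reach is approached as far as the arm can. A call with a number of a shift or a turn outside -1 to 1 is refused whole. A call with a gripper value outside its range is refused whole. OPENING is the opening, from 0 (shut) to 1 (fully open), set as the call begins (- or left out, the last holds). The fingers move at their own pace and stop on an object; FORCE is the grip in N (left out, the last holds). Time passes only in rows, so rows that do not move let the fingers close. It gives the time, the measured TCP pose, the force, the opening and the grip force at its end, in the units of the state.
- sensors.read_state(): the state, without advancing time (a new reading comes with each control period).
- vision.camera(name): name is "scene" or "side" or "wrist"; returns the picture (384x512x3 uint8, red, green, blue); there is no depth.
- vision.camera_model(name): a dict with "vertical_fov" (degrees; the focal length in pixels is half the picture's height over the tangent of half this angle, whatever the lens; pixels are square), "cx", "cy" (the principal point, pixels), "camera_from_world" (4x4, takes a point from world to camera coordinates); the wrist camera has in their place "hand_eye" (4x4, takes a point from camera to tool coordinates, whose origin is the TCP and whose axes are the flange's). Camera axes: x right, y down, z forward; pixel columns grow to the right and rows downward; lengths in m; the calibration is good to about 2 mm. The wrist camera is an equidistant fisheye: a pixel r from the principal point sees the ray r / f radians off the axis. A picture is of the moment at which its call begins: read the wrist's pose just before it. camera_model takes no time and is no camera call.
- r.close_job(): hands the job in; it is judged then, once.
The state is a dict: "time": time; "joint_positions": joint angles; "joint_vel": joint speeds; "joint_torque": joint torques, N m; "ee_pos": TCP position; "eef_rot": TCP orientation; "ft_force": force on the tool from outside, world axes, zero at the start; "torque": the same for the moment, N m; "width": finger opening in m; "grip_force": force on a finger pad.
Only numpy, scipy, OpenCV 4.12 (cv2) and the standard library are available. Lean on these libraries where they do the work, as an engineer would, in place of code of your own. Each camera call takes 0.05 s, during which the arm holds its last target. There are 200 camera calls.

## Working session

There is one attempt and no reset: what is moved stays moved. The work goes in short steps, Python scripts to look and compute and a shell command to move; the robot and the scene stay as the last step left them, time stands still between calls to the robot, and variables do not carry over. Pictures are saved under pics/ and viewed, at most 10 in all, crops included, and the job is handed in when it is done.

```bash
ls; mkdir -p pics; python3 - <<'E'
from bench import sensors, vision, r
import cv2,numpy as np
s=sensors.read_state();print(s['time'],s['ee_pos'],s['eef_rot'],s['width'],r.pinch_z)
for n in ['scene','side']:
    im=vision.camera(n);cv2.imwrite(f'pics/{n}0.png',cv2.resize(im[:,:,::-1],(800,600),interpolation=cv2.INTER_CUBIC))
    np.save(f'{n}0.npy',im)
    print(vision.camera_model(n))
print(vision.camera_model('wrist'))
E
```

```text
pics
0.0 [ 6.24588786e-01 -2.80051219e-05  2.21735365e-01] [ 7.07112005e-01  7.07101170e-01 -5.51267778e-04 -4.92867212e-04] 0.0869074768514333 0.0187
{'vertical_fov': 50.89254207698506, 'cx': 252.3602567645434, 'cy': 191.3869262540794, 'camera_from_world': array([[ 6.17686211e-01,  7.86423330e-01, -1.44589062e-03,
        -2.67796234e-01],
       [ 6.14308260e-01, -4.83646902e-01, -6.23466949e-01,
        -2.18056660e-01],
       [-4.91008254e-01,  3.84218715e-01, -7.81848370e-01,
         1.79638021e+00],
       [ 0.00000000e+00,  0.00000000e+00,  0.00000000e+00,
         1.00000000e+00]])}
{'vertical_fov': 57.09018716711843, 'cx': 252.5693592570021, 'cy': 187.66988659496442, 'camera_from_world': array([[-0.99715159, -0.07089816,  0.02573229,  0.52437128],
       [-0.0582523 ,  0.50721311, -0.85984972,  0.25546923],
       [ 0.04791001, -0.85889948, -0.50989834,  1.34550492],
       [ 0.        ,  0.        ,  0.        ,  1.        ]])}
{'vertical_fov': 65.70646984690485, 'cx': 260.1551582621773, 'cy': 190.32990051777728, 'hand_eye': array([[ 4.64231400e-04, -9.68222564e-01, -2.50089686e-01,
         6.73063677e-02],
       [ 9.99999868e-01,  3.94247017e-04,  3.29931564e-04,
        -7.20501294e-04],
       [-2.20850072e-04, -2.50089806e-01,  9.68222619e-01,
        -1.61491339e-01],
       [ 0.00000000e+00,  0.00000000e+00,  0.00000000e+00,
         1.00000000e+00]])}
```

View pics/scene0.png

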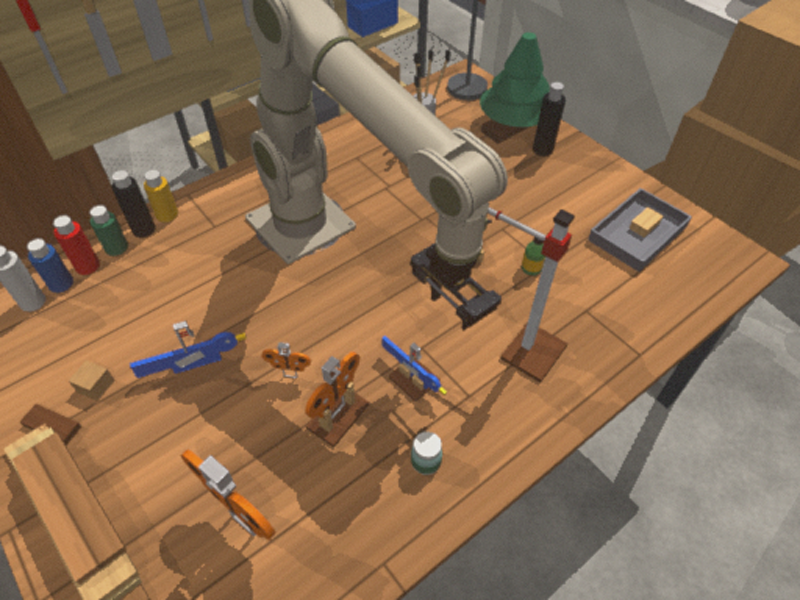

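View pics/side0.png

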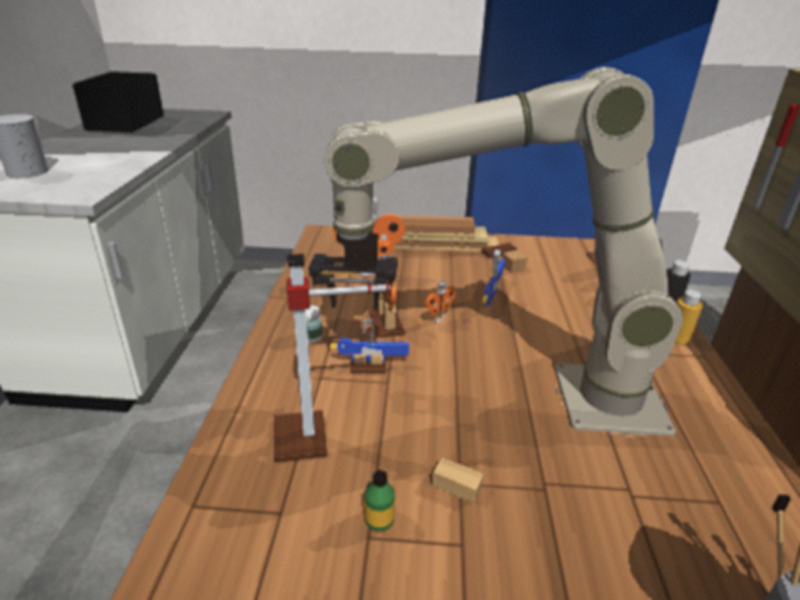

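The scene view shows the middle butterfly in its stand at (333,395), the small bird at (412,370) and the rack post foot at about (535,355). The side view shows the arm running from (300,290) to (390,290). I'll enlarge both.

```bash
python3 - <<'E'
import cv2,numpy as np
a=np.load('scene0.npy')[125:275,185:385,::-1];cv2.imwrite('pics/c1.png',cv2.resize(a,(800,600),interpolation=cv2.INTER_CUBIC))
a=np.load('side0.npy')[150:300,165:315,::-1];cv2.imwrite('pics/c2.png',cv2.resize(a,(600,600),interpolation=cv2.INTER_CUBIC))
E
```

```text
(no output)
```

View pics/c1.png

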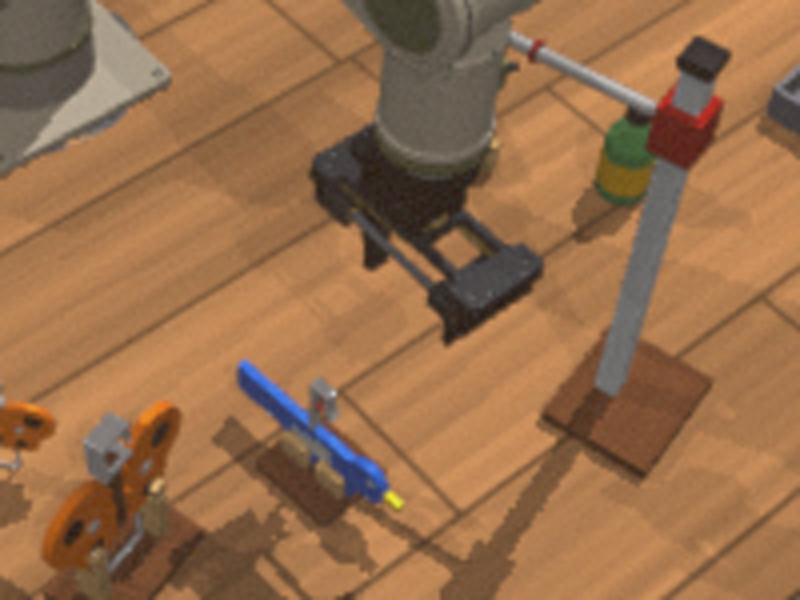

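View pics/c2.png

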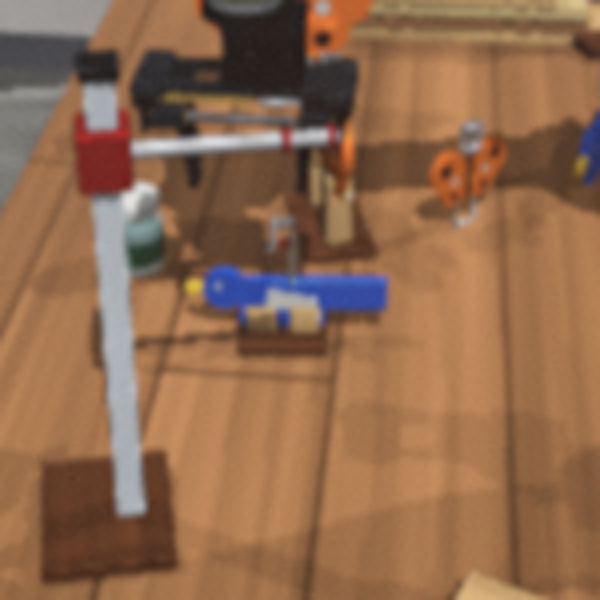

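The crops show what I need. In the scene crop, the bar runs (655,106)→(510,38) with a collar at (535,50); the bird's tail end is at (243,365), its beak at (400,503) and its hook at (323,390); the butterfly's hook is at (108,440). In the side crop, the collars are at (287,138) and (333,134), the bar starts at (132,148), and the bird's beak and tail are at (190,287) and (386,290).

```bash
cat > h.py <<'E'
import numpy as np
from bench import sensors,vision,r
def pr(cam,uv,z):
    m=vision.camera_model(cam);f=192/np.tan(np.radians(m['vertical_fov']/2))
    T=m['camera_from_world'];R=T[:3,:3];o=-R.T@T[:3,3]
    d=R.T@np.array([(uv[0]-m['cx'])/f,(uv[1]-m['cy'])/f,1])
    return np.round(o+d*(z-o[2])/d[2],4)
def proj(cam,p):
    m=vision.camera_model(cam);f=192/np.tan(np.radians(m['vertical_fov']/2))
    q=m['camera_from_world']@np.r_[p,1];return np.round([m['cx']+f*q[0]/q[2],m['cy']+f*q[1]/q[2]],1)
def st():
    from scipy.spatial.transform import Rotation as Ro
    s=sensors.read_state();return s,Ro.from_quat(s['eef_rot'])
E
python3 - <<'E'
from h import *
sc=lambda x,y:(185+x/4,125+y/4)
sd=lambda x,y:(165+x/4,150+y/4)
def P(n,c,x,y,z): print(n,c,pr({'scene':'scene','side':'side'}[c],(sc if c=='scene' else sd)(x,y),z))
for n,x,y in [('bar post end',655,106),('collar1',535,50),('bar pt',510,38)]:P(n,'scene',x,y,.365)
for n,x,y in [('bar post end',132,148),('c1',287,138),('c2',333,134)]:P(n,'side',x,y,.365)
P('post foot','scene',610,385,.02);P('post foot','side',130,508,.02)
P('bird tail top','scene',243,365,.068);P('hook crown','scene',323,385,.134);P('beak','scene',400,503,.055)
P('tail top','side',386,275,.068);P('beak','side',190,287,.055);P('hook crown','side',280,217,.134)
P('bf hook','scene',108,440,.216);P('wing+','scene',165,405,.174);P('wing-','scene',50,550,.125)
P('offcutbase','side',0,0,0)
E
```

```text
bar post end scene [0.6748 0.1919 0.365 ]
collar1 scene [0.5721 0.1622 0.365 ]
bar pt scene [0.5497 0.156  0.365 ]
bar post end side [0.6814 0.1895 0.365 ]
c1 side [0.5708 0.1621 0.365 ]
c2 side [0.5374 0.1523 0.365 ]
post foot scene [0.7064 0.19   0.02  ]
post foot side [0.6983 0.2054 0.02  ]
bird tail top scene [ 0.5036 -0.0853  0.068 ]
hook crown scene [ 0.5992 -0.0721  0.134 ]
beak scene [ 0.6945 -0.062   0.055 ]
tail top side [ 0.498  -0.0866  0.068 ]
beak side [ 0.6918 -0.0635  0.055 ]
hook crown side [ 0.6036 -0.0799  0.134 ]
bf hook scene [ 0.5787 -0.2712  0.216 ]
wing+ scene [ 0.5556 -0.2033  0.174 ]
wing- scene [ 0.583  -0.3388  0.125 ]
offcutbase side [ 1.107  -0.8188  0.    ]
```

```bash
python3 -m crank '[[[-0.89,-0.24,-0.1],0],[[-0.89,-0.24,-0.1],0],[[-0.89,-0.24,-0.1],0],[[-0.89,-0.24,-0.1],0],[[-0.89,-0.24,0],0],[[-0.89,-0.24,0],0],[[-0.89,-0.24,0],0],[[-0.89,-0.24,0],0],[[0,0,0],0],[[0,0,0],0]]' 1
python3 - <<'E'
from h import *
import cv2
s,R=st();print(s['ee_pos'],R.as_matrix().round(3).tolist(),s['joint_positions'].round(2) if hasattr(s['joint_positions'],'round') else s['joint_positions'])
im=vision.camera('wrist');np.savez('w1.npz',im=im,p=s['ee_pos'],q=s['eef_rot'])
cv2.imwrite('pics/w1.png',cv2.resize(im[:,:,::-1],(800,600),interpolation=cv2.INTER_CUBIC))
for z in (.4,.5,.55,.6):print(z,proj('side',[.625,0,z])*1.5625)
E
```

```text
time: 1.35
ee_pos: [0.5676, -0.2127, 0.2343]
eef_rot: [0.707, 0.707, 0.0, -0.0]
ft_force: [0.0, 0.1, -0.4]
width: 0.0867
grip_force: 0.0
[ 0.56759286 -0.21265669  0.23425667] [[-0.001, 1.0, -0.0], [1.0, 0.001, 0.001], [0.001, -0.0, -1.0]] [ 0.24  0.28  0.05  1.5  -0.01  1.36  0.29]
0.4 [352.96875 234.375  ]
0.5 [352.34375 189.375  ]
0.55 [352.03125 165.3125 ]
0.6 [351.5625  140.15625]
```

View pics/w1.png

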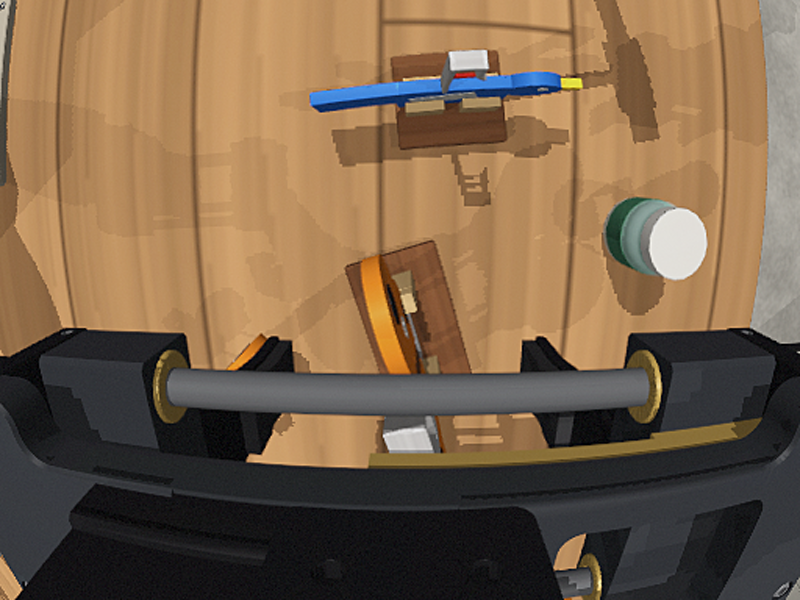

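The wrist view shows the butterfly's near wing edge-on from (375,258) to (410,370), its hook crown at (410,440) and stand corners at (347,266), (434,240) and (470,370). It also shows the bird's tail at (312,100), its beak at (580,83) and its hook at (468,57).

```bash
cat >> h.py <<'E'
def wr(p,q,uv,z):
    from scipy.spatial.transform import Rotation as Ro
    m=vision.camera_model('wrist');f=192/np.tan(np.radians(m['vertical_fov']/2))
    d=np.array([uv[0]-m['cx'],uv[1]-m['cy']]);rr=np.hypot(*d);t=rr/f
    v=np.r_[d/rr*np.sin(t),np.cos(t)];H=m['hand_eye'];R=Ro.from_quat(q).as_matrix()
    o=R@H[:3,3]+p;v=R@H[:3,:3]@v
    return np.round(o+v*(z-o[2])/v[2],4)
E
python3 - <<'E'
from h import *
import cv2
d=np.load('w1.npz');p,q,im=d['p'],d['q'],d['im']
for n,u,v,z in [('stand',347,266,.012),('stand',434,240,.012),('stand',470,370,.012),('wingtopL',361,262,.15),('wingtopR',382,258,.15),
 ('wingmidtop L',382,350,.176),('wing R',405,350,.176),('crown L',385,440,.216),('crown R',432,440,.216),
 ('tail',312,97,.068),('beak',580,84,.055),('bhook',468,62,.136)]:
    print(n,wr(p,q,(u/1.5625,v/1.5625),z))
cv2.imwrite('pics/w1c.png',cv2.resize(im[145:300,200:320,::-1],(480,620)[:2] if 0 else (464,600),interpolation=cv2.INTER_CUBIC))
E
```

```text
stand [ 0.5167 -0.217   0.012 ]
stand [ 0.5898 -0.195   0.012 ]
stand [ 0.6244 -0.3119  0.012 ]
wingtopL [ 0.5424 -0.1891  0.15  ]
wingtopR [ 0.5538 -0.187   0.15  ]
wingmidtop L [ 0.5546 -0.2296  0.176 ]
wing R [ 0.5662 -0.2295  0.176 ]
crown L [ 0.5573 -0.258   0.216 ]
crown R [ 0.5785 -0.258   0.216 ]
tail [ 0.5002 -0.0842  0.068 ]
beak [ 0.6984 -0.0659  0.055 ]
bhook [ 0.601 -0.077  0.136]
```

View pics/w1c.png

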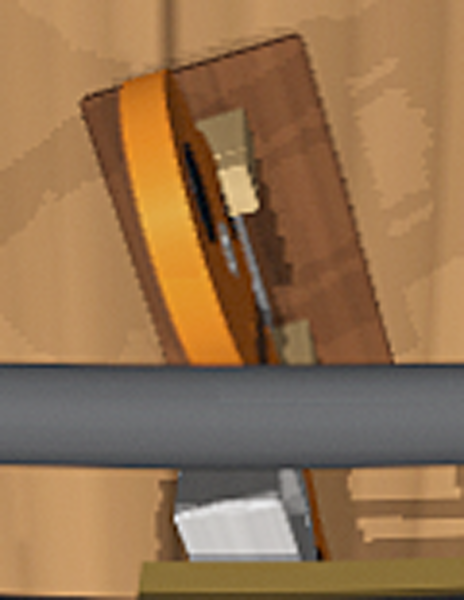

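```bash
python3 -m crank '[[[0.1,-0.44,0],0],[[0,0,0],-0.69],[[0,0,0],-0.69],[[0,0,0.4],-0.69],[[0,0,0.75],0],[[0,0,0.75],0],[[0,0,0.75],0],[[0,0,0.75],0],[[0,0,0],0],[[0,0,0],0]]' 1
python3 - <<'E'
from h import *
s,R=st();print(s['ee_pos'],R.as_euler('zyx',degrees=True),s['ft_force'])
E
```

```text
time: 2.65
ee_pos: [0.5545, -0.2104, 0.1337]
eef_rot: [0.598, 0.802, 0.0, 0.001]
ft_force: [-0.2, 0.1, 1.1]
width: 0.0868
grip_force: 0.0
[ 0.55447318 -0.210372    0.133695  ] [-1.06583921e+02  6.78282402e-02  1.79984796e+02] [-0.20271719  0.10348941  1.06475444]
```

```bash
python3 -m crank '[[[0,0,0],0],[[0,0,0],0],[[0,0,0],0],[[0,0,0],0],[[0,0,0],0],[[0,0,0],0],[[0,0,0],0],[[0,0,0],0]]' 0 45
```

```text
time: 3.65
ee_pos: [0.5542, -0.2106, 0.1325]
eef_rot: [0.598, 0.802, 0.0, -0.0]
ft_force: [0.2, 0.1, -1.1]
width: 0.0149
grip_force: 0.0
```

```bash
python3 -m crank '[[[0,0,0],0],[[0,0,0],0],[[0,0,0],0],[[0,0,0],0]]' 0 45
```

```text
time: 4.15
ee_pos: [0.5542, -0.2106, 0.1326]
eef_rot: [0.598, 0.802, 0.0, 0.0]
ft_force: [0.1, -0.6, -0.2]
width: 0.0095
grip_force: 45.0
```

```bash
python3 -m crank '[[[0,0,-0.3],0],[[0,0,-0.7],0],[[0,0,-0.9],0],[[0,0,-0.9],0],[[0,0,-0.9],0],[[0,0,-0.9],0],[[0,0,-0.9],0],[[0,0,-0.9],0],[[0,0,-0.9],0],[[0.3,0.02,0],0],[[0.62,0.05,0],0]]'; python3 -m crank '[[[0.92,0.07,0],0],[[0.92,0.07,0],0],[[0.92,0.07,0],0],[[0.92,0.07,0],0],[[0.92,0.07,0],0],[[0.92,0.07,0],0],[[0.92,0.07,0],0],[[0.92,0.07,0],0],[[0.92,0.07,0],0],[[0.92,0.07,0],0],[[0.92,0.07,0],0],[[0.92,0.07,0],0]]';python3 -m crank '[[[0.9,0.07,0],0],[[0.7,0.07,0],0],[[0.3,0.07,0],0],[[0,0,0],0],[[0,0,0],0]]'
python3 - <<'E'
from h import *
import cv2
s,R=st();print(s['ee_pos'],R.as_euler('zyx',degrees=True))
a=vision.camera('side');b=vision.camera('scene');np.savez('v2.npz',a=a,b=b)
c=np.hstack([cv2.resize(a[90:240,165:265,::-1],(400,600),interpolation=cv2.INTER_CUBIC),cv2.resize(b[60:210,230:330,::-1],(400,600),interpolation=cv2.INTER_CUBIC)])
cv2.imwrite('pics/v2.png',c)
E
```

```text
time: 5.52
ee_pos: [0.5477, -0.1828, 0.3502]
eef_rot: [0.598, 0.801, -0.0, -0.001]
ft_force: [-0.5, 0.9, -3.0]
width: 0.0096
grip_force: 45.0
time: 7.02
ee_pos: [0.4764, 0.143, 0.3502]
eef_rot: [0.597, 0.802, -0.001, -0.0]
ft_force: [-0.1, -0.4, -3.0]
width: 0.0096
grip_force: 45.0
time: 7.65
ee_pos: [0.468, 0.1967, 0.3513]
eef_rot: [0.598, 0.801, -0.0, 0.0]
ft_force: [-0.6, 0.1, -2.0]
width: 0.0097
grip_force: 45.0
[0.46801238 0.19667063 0.35128227] [-1.06496026e+02 -8.48857982e-03  1.79968223e+02]
```

View pics/v2.png

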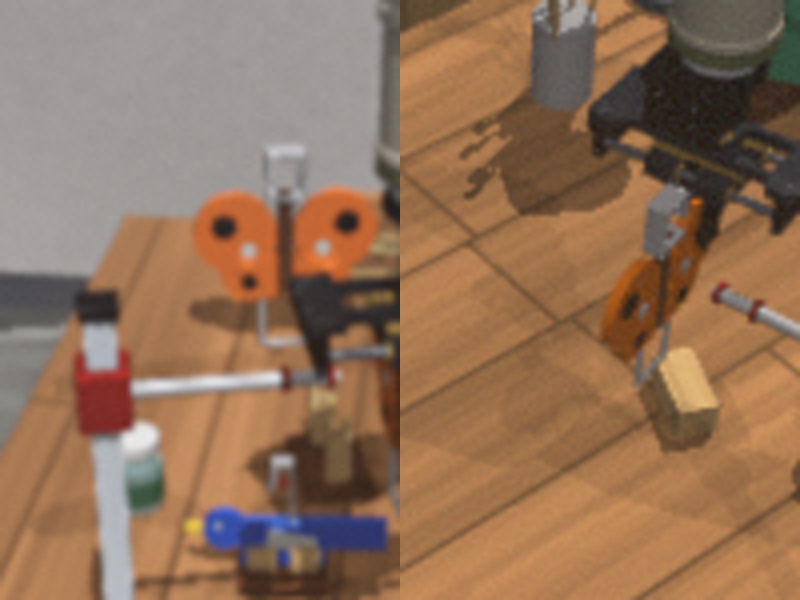

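The right half (scene) shows the hook crown at (665,205) in front of the free end of the bar, with collars at (720,293) and (757,310). The butterfly in the side half is the big look-alike; ours is cut off at the right edge.

```bash
python3 - <<'E'
from h import *
import cv2
P=lambda x,y:(230+(x-400)/4,60+y/4)
for x,y in [(720,293),(757,310)]:print('collar',pr('scene',P(x,y),.365))
p=np.array([.468,.1967]);c=p+[.0183,-.0594]
z0=.0722+.3513-.1326
ux=np.array([.958,.286]);uy=np.array([-.286,.958])
for n,dx,dy,z in [('crown top ctr',0,0,.144),('crown c1',-.01,.017,.144),('c2',-.01,-.017,.144),('c3',.01,-.017,.144),('c4',.01,.017,.144),('tipbot-x',-.01,.015,.118),('loop bot',0,0,-.052)]:
    q=proj('scene',[*(c+dx*ux+dy*uy),z0+z]);print(n,(q-[230,60])*4+[400,0])
b=np.load('v2.npz');
x=cv2.resize(b['b'][95:165,280:345,::-1],(557,600),interpolation=cv2.INTER_CUBIC)
y=cv2.resize(b['a'][150:240,215:255,::-1],(240,540),interpolation=cv2.INTER_CUBIC);y=np.vstack([y,np.zeros((60,240,3),np.uint8)])
cv2.imwrite('pics/v2c.png',np.hstack([x,y]))
E
```

```text
collar [0.5404 0.1537 0.365 ]
collar [0.5731 0.1635 0.365 ]
crown top ctr [667.2 199.2]
crown c1 [667.6 182.8]
c2 [645.2 206. ]
c3 [666.8 215.6]
c4 [689.2 192.4]
tipbot-x [663.6 209.6]
loop bot [648.4 372.8]
```

View pics/v2c.png

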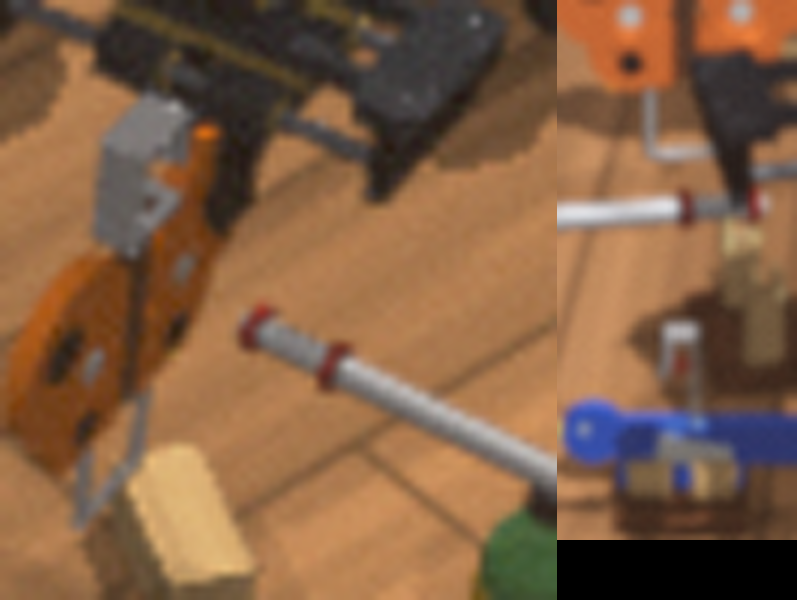

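```bash
python3 -m crank '[[[0,0,0.4],0],[[0,0,0.5],0],[[0,0,0.5],0],[[0,0,0.3],0],[[0,0,0],0],[[0,0,0],0]]'; python3 -m crank '[[[0,0.2,0],0],[[0,0.3,0],0],[[0,0.3,0],0],[[0,0.2,0],0],[[0,0,0],0]]'
```

```text
time: 8.5
ee_pos: [0.4681, 0.1977, 0.301]
eef_rot: [0.598, 0.802, 0.0, 0.0]
ft_force: [-0.2, 0.4, -1.8]
width: 0.0099
grip_force: 45.0
time: 9.12
ee_pos: [0.497, 0.2062, 0.3003]
eef_rot: [0.598, 0.802, -0.0, -0.0]
ft_force: [-0.6, 0.2, -2.8]
width: 0.0095
grip_force: 45.0
```

```bash
python3 -m crank '[[[-0.02,0.2,0],0],[[0,0.2,0],0],[[0,0.2,0],0],[[0,0.2,0],0]]'; python3 -m crank '[[[0,0.2,0],0],[[0,0.2,0],0],[[0,0.15,0],0],[[0,0,0],0],[[0,0,0],0]]'
python3 - <<'E'
from h import *
import cv2
b=vision.camera('scene');s=vision.camera('side')
x=cv2.resize(b[85:160,285:350,::-1],(520,600),interpolation=cv2.INTER_CUBIC)
y=cv2.resize(s[130:250,215:265,::-1],(250,600),interpolation=cv2.INTER_CUBIC)
cv2.imwrite('pics/v3.png',np.hstack([x,y]))
E
```

```text
time: 9.62
ee_pos: [0.5202, 0.2125, 0.3005]
eef_rot: [0.598, 0.802, 0.0, 0.0]
ft_force: [0.2, 0.5, -2.1]
width: 0.0092
grip_force: 45.0
time: 10.25
ee_pos: [0.5356, 0.2171, 0.3006]
eef_rot: [0.598, 0.802, 0.0, 0.0]
ft_force: [0.8, -0.0, -2.0]
width: 0.0096
grip_force: 45.0
```

View pics/v3.png

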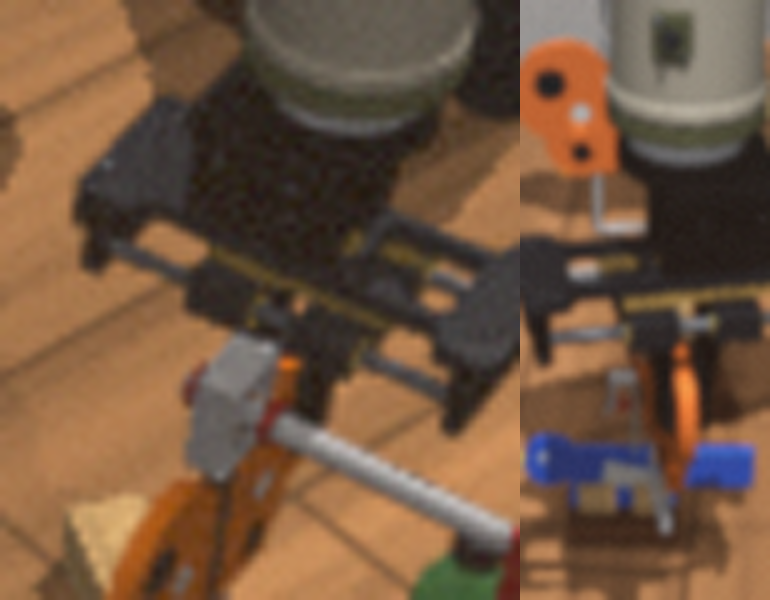

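The hook straddles the bar between the two collars, which show at (195,385) and (270,415). I'll lower it and release.

```bash
python3 -m crank '[[[0,0,0.15],0],[[0,0,0.15],0],[[0,0,0.15],0],[[0,0,0.15],0],[[0,0,0],0],[[0,0,0],0]]'; python3 -m crank '[[[0,0,0],0],[[0,0,0],0],[[0,0,0],0],[[0,0,0],0],[[0,0,0],0]]' 0.45
```

```text
time: 11.1
ee_pos: [0.5357, 0.217, 0.2828]
eef_rot: [0.598, 0.802, 0.0, 0.0]
ft_force: [-0.6, -1.3, 0.1]
width: 0.0099
grip_force: 45.0
time: 11.72
ee_pos: [0.5357, 0.2171, 0.2826]
eef_rot: [0.598, 0.802, 0.0, 0.0]
ft_force: [0.3, 0.1, 0.2]
width: 0.0382
grip_force: 0.0
```

```bash
python3 -m crank '[[[0,0,-0.95],0],[[0,0,-0.98],0],[[0,0,-0.3],-1],[[0,0,-0.3],-1],[[0,0,-0.3],-1],[[0,0,-0.3],-1],[[0,0,-0.3],-1],[[0,0,-0.3],-1],[[0,0,-0.3],-1],[[0,0,-0.3],-1],[[0,0,-0.3],-1],[[0,0,-0.3],-1]]' 1
python3 - <<'E'
from h import *
s,R=st();print(s['joint_positions'],s['ee_pos']);M=R.as_matrix();print(M[:,0],np.degrees(np.arctan2(M[1,0],M[0,0])))
print(M.T@(np.array([.5175,-.0856,.22])-s['ee_pos'])/.03)
E
```

```text
time: 13.22
ee_pos: [0.5356, 0.2171, 0.4308]
eef_rot: [-0.06, 0.998, 0.0, 0.0]
ft_force: [-0.5, -0.5, -0.2]
width: 0.0867
grip_force: 0.0
[-0.10770002  0.24367834 -0.46414799  1.16273875  0.11019542  1.75881858
  1.15062926] [0.53564074 0.2170699  0.43079627]
[-9.92917161e-01 -1.18808624e-01 -1.51987631e-04] -173.1766500454741
[ 1.8001362  -9.94600066  7.02583665]
```

```bash
python3 -m crank '[[[0.16,-0.9,0],0],[[0.16,-0.9,0],0],[[0.16,-0.9,0],0],[[0.16,-0.9,0],0],[[0.16,-0.9,0],0],[[0.16,-0.9,0.5],0],[[0.16,-0.9,0.9],0],[[0.16,-0.9,0.9],0],[[0.16,-0.9,0.9],0],[[0.16,-0.9,0.9],0],[[0.2,-0.95,0.9],0],[[0,0,0.9],0]]';python3 -m crank '[[[0,0,0.7],0],[[0,0,0.7],0],[[0,0,0],0],[[0,0,0],0]]'
python3 - <<'E'
from h import *
import cv2
s,R=st();print(s['ee_pos'],s['eef_rot'])
im=vision.camera('wrist');np.savez('w2.npz',im=im,p=s['ee_pos'],q=s['eef_rot'])
sd=vision.camera('side')[110:260,200:275,::-1]
cv2.imwrite('pics/w2.png',np.hstack([cv2.resize(im[50:300,106:316,::-1],(504,600),interpolation=cv2.INTER_CUBIC),cv2.resize(sd,(290,600),interpolation=cv2.INTER_CUBIC)]))
E
```

```text
time: 14.72
ee_pos: [0.5157, -0.0884, 0.2526]
eef_rot: [-0.055, 0.998, -0.0, 0.0]
ft_force: [0.1, 1.3, 0.2]
width: 0.087
grip_force: 0.0
time: 15.22
ee_pos: [0.5165, -0.0856, 0.2124]
eef_rot: [-0.057, 0.998, -0.0, 0.001]
ft_force: [0.4, -0.3, -0.5]
width: 0.087
grip_force: 0.0
[ 0.51651721 -0.08561523  0.2124161 ] [-5.72578340e-02  9.98359280e-01 -6.22894704e-05  5.33391424e-04]
```

View pics/w2.png

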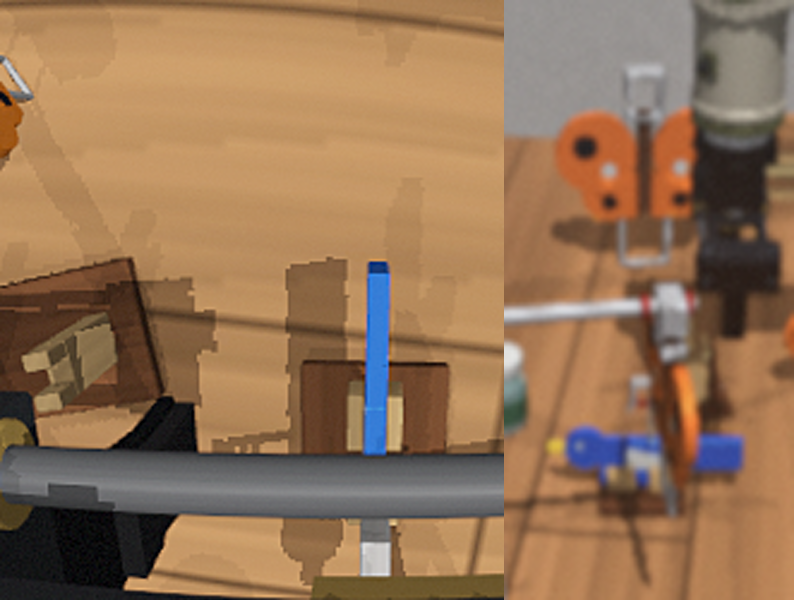

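The butterfly hangs on the bar between the collars (side part, hook at (670,315)). In the wrist part, the bird's tail top runs from (378,273) to (374,450), and its hook is at (375,555).

```bash
python3 - <<'E'
from h import *
d=np.load('w2.npz');p,q=d['p'],d['q']
W=lambda x,y,z:wr(p,q,(106+x/2.4,50+y/2.4),z)
a,b=W(378.5,273,.068),W(374,450,.068);h=W(375,542,.136);h2=W(375,570,.136)
print(a,b,np.degrees(np.arctan2(*(b-a)[[1,0]])),h,h2)
l,rr=W(303,362,.012),W(449,364,.012);print(l,rr,np.degrees(np.arctan2(*(rr-l)[[1,0]])))
s,R=st();M=R.as_matrix();print(np.degrees(np.arctan2(M[1,0],M[0,0])))
E
```

```text
[ 0.4981 -0.0847  0.068 ] [ 0.5808 -0.077   0.068 ] 5.319337756095422 [ 0.5899 -0.0758  0.136 ] [ 0.6029 -0.0743  0.136 ]
[ 0.5591 -0.1171  0.012 ] [ 0.5514 -0.04    0.012 ] 95.70323526165556
-173.43666792757398
```

```bash
python3 -m crank '[[[0,0.09,0],0.13],[[0,0,0.9],0],[[0,0,0.9],0],[[0,0,0.9],0],[[0,0,0.9],0],[[0,0,0.9],0],[[0,0,0.8],0],[[0,0,0.5],0],[[0,0,0],0],[[0,0,0],0]]'; python3 -m crank '[[[0,0,0],0],[[0,0,0],0],[[0,0,0],0],[[0,0,0],0],[[0,0,0],0],[[0,0,0],0],[[0,0,0],0],[[0,0,0],0],[[0,0,0],0],[[0,0,0],0],[[0,0,0],0],[[0,0,0],0]]' 0 60
```

```text
time: 16.58
ee_pos: [0.5165, -0.0829, 0.0384]
eef_rot: [-0.048, 0.999, -0.0, 0.001]
ft_force: [0.2, 0.9, 0.3]
width: 0.087
grip_force: 0.0
time: 18.08
ee_pos: [0.5158, -0.0829, 0.0375]
eef_rot: [-0.048, 0.999, 0.0, 0.0]
ft_force: [0.2, -0.2, 0.6]
width: 0.0091
grip_force: 60.0
```

```bash
python3 -m crank '[[[0,0,-0.4],0],[[0,0,-0.8],0],[[0,0,-0.8],0],[[0,0,0],-0.45],[[0,0,0],-0.45],[[0,0,0],-0.45],[[0.05,0.3,0],0],[[0.1,0.65,0],0],[[0.2,0.9,0],0],[[0.2,0.9,0],0],[[0.2,0.9,0],0],[[0.2,0.9,0],0]]';python3 -m crank '[[[0.2,0.9,0],0],[[0.2,0.9,0],0],[[0.2,0.7,0],0],[[0.18,0.28,0],0],[[0,0,0],0],[[0,0,0],0]]'
python3 - <<'E'
from h import *
import cv2
s,R=st();M=R.as_matrix();print(s['ee_pos'],np.degrees(np.arctan2(M[1,0],M[0,0])))
a=vision.camera('side');b=vision.camera('scene');np.savez('v4.npz',a=a,b=b)
print('offcut',pr('scene',(302,150),.04),pr('side',(290,310),.04))
x=cv2.resize(b[100:190,255:345,::-1],(500,500),interpolation=cv2.INTER_CUBIC)
y=cv2.resize(a[160:260,220:280,::-1],(300,500),interpolation=cv2.INTER_CUBIC)
cv2.imwrite('pics/v4.png',np.hstack([x,y]))
E
```

```text
time: 19.58
ee_pos: [0.4488, 0.042, 0.0976]
eef_rot: [-0.142, 0.99, -0.0, 0.0]
ft_force: [0.3, 0.5, -1.9]
width: 0.01
grip_force: 60.0
time: 20.32
ee_pos: [0.4045, 0.1129, 0.0975]
eef_rot: [-0.141, 0.99, -0.0, 0.0]
ft_force: [0.3, -0.2, -1.3]
width: 0.0094
grip_force: 60.0
[0.40450321 0.11290377 0.09752902] -163.73958333498695
offcut [0.3638 0.3224 0.04  ] [0.3907 0.3323 0.04  ]
```

View pics/v4.png

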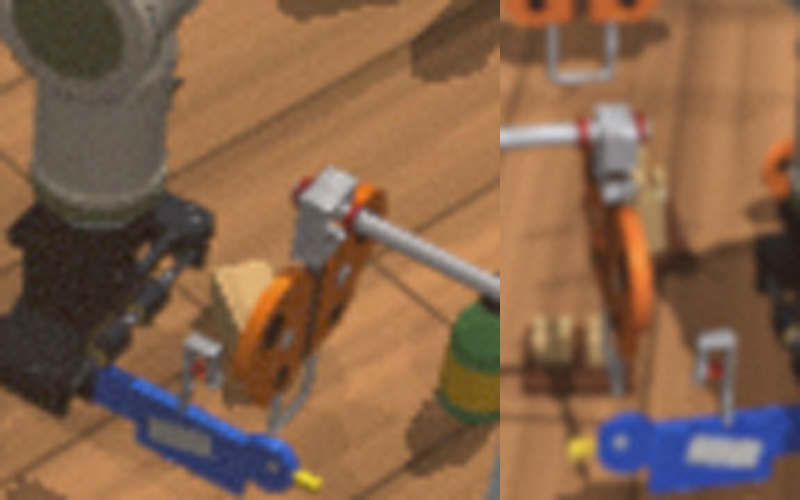

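The picture shows the butterfly hanging plumb, with its loop bar near (290,412) in the scene part, and the bird's hook at (203,345). I've now viewed 11 pictures, one over the allowed 10. From here I'll view no more and work by number.

```bash
python3 - <<'E'
from h import *
u=np.array([.96,.28]);n=np.array([-.28,.96]);seat=np.array([.5552,.1578])
S=lambda p:(proj('scene',p)-[255,100])*5.556
D=lambda p:(proj('side',p)-[220,160])*5+[500,0]
for s in (.005,.009,.013):
  z=.371-s-.14
  f=lambda dx,dy,h:[*(seat+dx*u+dy*n),z+h]
  print(s,'crown',S(f(0,0,.144)),D(f(0,0,.144)),'barL',S(f(0,-.022,-.052)),'barR',S(f(0,.022,-.052)),D(f(0,0,-.052)))
g=np.array([.4045,.1129]);o=g+.0865*u;z=.0975-.0255
for nm,dx,h in [('hook crown',0,.124),('hook tipbot',.0105,.091),('beak',.096,.043),('tail bot end',-.104,.02)]:
  p=[*(o+dx*u),z+h];print(nm,S(p),D(p))
E
```

```text
0.005 crown [329.4708 189.4596] [611. 113.] barL [275.5776 433.368 ] barR [310.5804 391.1424] [607.5 374.5]
0.009 crown [328.3596 194.46  ] [610.5 119. ] barL [275.022  437.2572] barR [310.0248 395.5872] [607.5 379.5]
0.013 crown [327.804  199.4604] [610.5 125. ] barL [274.4664 441.1464] barR [309.4692 399.4764] [607.5 384. ]
hook crown [202.2384 342.8052] [714.5 334.5]
hook tipbot [212.2392 383.9196] [697.  376.5]
beak [316.1364 488.3724] [569. 448.]
tail bot end [ 65.5608 380.586 ] [854. 439.]
```

```bash
python3 -m crank '[[[0,0.03,-0.4],0],[[0,0,-0.35],0],[[-0.2,0,0],0],[[-0.3,0,0],0],[[-0.3,0,0],0],[[-0.3,0,0],0],[[-0.2,0,0],0],[[0,0,0],0]]';python3 -m crank '[[[-0.2,0,0],0],[[-0.2,0,0],0],[[-0.2,0,0],0],[[-0.2,0,0],0],[[-0.2,0,0],0],[[0,0,0],0],[[0,0,0],0]]'
python3 - <<'E'
from h import *
s,R=st();g=s['ee_pos'];u=np.array([.96,.28]);print(g,s['ft_force'],'bird o',g[:2]+.0865*u,'z0',g[2]-.0255)
a=vision.camera('side');b=vision.camera('scene');np.savez('v5.npz',a=a,b=b)
E
```

```text
time: 21.42
ee_pos: [0.4416, 0.1255, 0.1198]
eef_rot: [-0.142, 0.99, 0.0, -0.0]
ft_force: [0.1, 0.3, -1.6]
width: 0.0094
grip_force: 60.0
time: 22.3
ee_pos: [0.47, 0.1337, 0.1199]
eef_rot: [-0.142, 0.99, 0.0, -0.0]
ft_force: [-0.4, 0.3, -0.7]
width: 0.0098
grip_force: 60.0
[0.47000802 0.13372343 0.11986391] [-0.44419967  0.32384355 -0.65014072] bird o [0.55304802 0.15794343] z0 0.0943639115314089
```

```bash
python3 -m crank '[[[-0.06,0,0],0],[[0,0,0],0]]'; python3 - <<'E'
from h import *
A=np.load('v4.npz');B=np.load('v5.npz')
import cv2
for k,sl in (('b',(slice(130,190),slice(295,335))),('a',(slice(195,245),slice(235,255)))):
  for d in (A,B):
    h=cv2.cvtColor(d[k][sl],cv2.COLOR_RGB2HSV);m=(h[...,0]>4)&(h[...,0]<14)&(h[...,1]>190)&(h[...,2]>120)
    y,x=np.nonzero(m);print(k,len(x),x.mean().round(2),y.mean().round(2))
E
```

```text
time: 22.65
ee_pos: [0.472, 0.1343, 0.12]
eef_rot: [-0.142, 0.99, -0.0, 0.0]
ft_force: [0.1, -0.8, -0.7]
width: 0.01
grip_force: 60.0
b 58 10.03 23.34
b 54 10.11 22.89
a 48 11.4 18.4
a 42 11.69 18.4
```

```bash
python3 -m crank '[[[0,0,0.15],0],[[0,0,0.15],0],[[0,0,0.15],0],[[0,0,0.1],0],[[0,0,0],0],[[0,0,0],0]]' ; python3 -m crank '[[[0,0,0.1],0],[[0,0,0.1],0],[[0,0,0.1],0],[[0,0,0],0]]'; python3 -m crank '[[[0,0,0.1],0],[[0,0,0.1],0],[[0,0,0],0],[[0,0,0],0]]'
python3 - <<'E'
from h import *
A=np.load('v5.npz');b=vision.camera('scene')
import cv2
for im in (A['b'],b):
  h=cv2.cvtColor(im,cv2.COLOR_RGB2HSV);sl=(slice(110,190),slice(295,335));h=h[sl]
  m=(h[...,0]>4)&(h[...,0]<14)&(h[...,1]>190)&(h[...,2]>120);y,x=np.nonzero(m);print(len(x),x.mean(),y.mean())
np.save('v6.npy',b)
E
```

```text
time: 23.4
ee_pos: [0.472, 0.1343, 0.1036]
eef_rot: [-0.142, 0.99, 0.0, 0.0]
ft_force: [0.5, 0.5, -0.1]
width: 0.0093
grip_force: 60.0
time: 23.9
ee_pos: [0.4719, 0.1343, 0.0943]
eef_rot: [-0.142, 0.99, 0.0, -0.0]
ft_force: [-0.4, 0.1, 1.6]
width: 0.0098
grip_force: 60.0
time: 24.4
ee_pos: [0.472, 0.1343, 0.0885]
eef_rot: [-0.142, 0.99, 0.0, 0.0]
ft_force: [-0.2, 0.9, 3.0]
width: 0.0095
grip_force: 60.0
54 10.11111111111111 42.888888888888886
54 9.62962962962963 47.18518518518518
```

```bash
python3 -m crank '[[[0,0,0.1],0],[[0,0,0.1],0],[[0,0,0],0]]'; python3 -m crank '[[[0,0,0.1],0],[[0,0,0],0]]'; python3 -m crank '[[[0,0,0.1],0],[[0,0,0],0]]'
```

```text
time: 24.82
ee_pos: [0.4718, 0.1342, 0.0822]
eef_rot: [-0.142, 0.99, -0.0, -0.0]
ft_force: [-0.8, 0.9, 4.1]
width: 0.0097
grip_force: 60.0
time: 25.08
ee_pos: [0.4719, 0.1343, 0.0794]
eef_rot: [-0.142, 0.99, 0.0, 0.0]
ft_force: [-0.1, -0.2, 6.1]
width: 0.0095
grip_force: 60.0
time: 25.32
ee_pos: [0.4721, 0.1343, 0.0766]
eef_rot: [-0.142, 0.99, 0.0, 0.0]
ft_force: [-0.6, 0.1, 6.2]
width: 0.0095
grip_force: 60.0
```

```bash
python3 - <<'E'
from h import *
import cv2
for t in range(4):
  b=vision.camera('scene');print(sensors.read_state()['ft_force'],sensors.read_state()['ee_pos'][2])
h=cv2.cvtColor(b,cv2.COLOR_RGB2HSV)[110:190,295:335]
m=(h[...,0]>4)&(h[...,0]<14)&(h[...,1]>190)&(h[...,2]>120);y,x=np.nonzero(m);print(len(x),x.mean(),y.mean())
E
```

```text
[-0.1704574   0.96053299  5.0461286 ] 0.07666541316278995
[0.18707896 0.8074618  5.81507821] 0.07669823405963427
[-0.7583076   0.26726041  6.078497  ] 0.07673171519263282
[0.46288543 0.21681039 6.12446395] 0.07672754306800803
50 9.1 49.46
```

```bash
python3 -m crank '[[[0,0,0.1],0],[[0,0,0],0]]'; python3 -m crank '[[[0,0,0.1],0],[[0,0,0],0]]'
python3 - <<'E'
from h import *
import cv2
F=[]
for t in range(4):
  b=vision.camera('scene');F.append(sensors.read_state()['ft_force'][2])
h=cv2.cvtColor(b,cv2.COLOR_RGB2HSV)[110:190,295:335]
m=(h[...,0]>4)&(h[...,0]<14)&(h[...,1]>190)&(h[...,2]>120);y,x=np.nonzero(m);print(np.mean(F),len(x),x.mean(),y.mean())
E
```

```text
time: 25.78
ee_pos: [0.4722, 0.1343, 0.0737]
eef_rot: [-0.142, 0.99, 0.0, 0.0]
ft_force: [-0.1, 0.1, 6.6]
width: 0.0094
grip_force: 60.0
time: 26.02
ee_pos: [0.4723, 0.1344, 0.0708]
eef_rot: [-0.142, 0.99, 0.0, 0.0]
ft_force: [-0.1, 0.0, 6.7]
width: 0.0096
grip_force: 60.0
7.193380007814399 57 8.87719298245614 50.473684210526315
```

```bash
python3 -m crank '[[[0,0,0.07],0],[[0,0,0],0],[[0,0,0],0]]'
python3 - <<'E'
from h import *
import cv2
F=[]
for t in range(4):
  b=vision.camera('scene');F.append(sensors.read_state()['ft_force'][2])
h=cv2.cvtColor(b,cv2.COLOR_RGB2HSV)[110:190,295:335]
m=(h[...,0]>4)&(h[...,0]<14)&(h[...,1]>190)&(h[...,2]>120);y,x=np.nonzero(m);print(np.mean(F),len(x),x.mean(),y.mean(),sensors.read_state()['ee_pos'],sensors.read_state()['torque'])
np.save('v7.npy',b);np.save('v7s.npy',vision.camera('side'))
E
```

```text
time: 26.6
ee_pos: [0.4724, 0.1345, 0.0689]
eef_rot: [-0.142, 0.99, 0.0, 0.001]
ft_force: [-0.1, -0.1, 7.8]
width: 0.0095
grip_force: 60.0
6.833092062931631 55 8.963636363636363 50.472727272727276 [0.47250235 0.13442979 0.06893039] [ 0.27382464 -0.62955952 -0.01083495]
```

```bash
cat > m.py <<'E'
from h import *
import cv2
F=[]
for t in range(3):
  b=vision.camera('scene');F.append(sensors.read_state()['ft_force'][2])
h=cv2.cvtColor(b,cv2.COLOR_RGB2HSV)[110:190,295:335]
m=(h[...,0]>4)&(h[...,0]<14)&(h[...,1]>190)&(h[...,2]>120);y,x=np.nonzero(m);print('F',np.mean(F),len(x),x.mean(),y.mean())
E
python3 -m crank '[[[0,0,0.1],0],[[0,0,0],0]]'|sed -n 2,4p; python3 m.py;python3 -m crank '[[[0,0,0.1],0],[[0,0,0],0]]'|sed -n 2,4p; python3 m.py
```

```text
ee_pos: [0.4725, 0.1345, 0.0658]
eef_rot: [-0.142, 0.99, 0.0, 0.001]
ft_force: [-0.7, 0.5, 7.8]
F 7.894224229907448 56 9.392857142857142 50.32142857142857
ee_pos: [0.4726, 0.1345, 0.063]
eef_rot: [-0.142, 0.99, 0.0, 0.001]
ft_force: [-0.4, 0.2, 8.0]
F 8.953895569392438 50 8.94 51.4
```

```bash
python3 - <<'E'
from h import *
import cv2
now=vision.camera('scene');np.save('v8.npy',now);s8=vision.camera('side');np.save('v8s.npy',s8)
def bl(im,cols):
  h=cv2.cvtColor(im,cv2.COLOR_RGB2HSV);m=(h[...,0]>105)&(h[...,0]<125)&(h[...,1]>150)&(h[...,2]>90);m[:150]=0;m[:, :200]=0
  y,x=np.nonzero(m);return len(x),x.min(),x.max(),[round(y[x==c].min()*1.,1) if (x==c).any() else None for c in cols],np.polyfit(x,y,1).round(3)
for im in (np.load('v5.npz')['a'],np.load('v7s.npy'),s8): print(bl(im,range(228,276,4)))
# yellow beak
for im in (np.load('v5.npz')['a'],np.load('v7s.npy'),s8):
  h=cv2.cvtColor(im,cv2.COLOR_RGB2HSV);m=(h[...,0]>24)&(h[...,0]<34)&(h[...,1]>180)&(h[...,2]>120);m[:200]=0;m[260:]=0;y,x=np.nonzero(m);print(len(x),x.mean(),y.mean())
E
```

```text
(366, np.int64(220), np.int64(387), [np.float64(242.0), np.float64(242.0), np.float64(242.0), np.float64(242.0), np.float64(243.0), np.float64(240.0), np.float64(240.0), np.float64(240.0), np.float64(246.0), None, None, None], array([ -0.69 , 409.794]))
(362, np.int64(219), np.int64(384), [np.float64(254.0), np.float64(254.0), np.float64(253.0), np.float64(253.0), np.float64(255.0), np.float64(252.0), np.float64(251.0), np.float64(252.0), np.float64(252.0), None, None, None], array([ -0.789, 445.032]))
(369, np.int64(219), np.int64(383), [np.float64(255.0), np.float64(255.0), np.float64(255.0), np.float64(255.0), np.float64(264.0), np.float64(253.0), np.float64(253.0), np.float64(253.0), np.float64(253.0), None, None, None], array([ -0.815, 452.263]))
0 nan nan
0 nan nan
0 nan nan<stdin>:10: RuntimeWarning: Mean of empty slice.
  ret = ret.dtype.type(ret / rcount)
```

```bash
cat > f.py <<'E'
from h import *
F=[];M=[]
for t in range(24):
  vision.camera('side');s=sensors.read_state();F.append(s['ft_force']);M.append(s['torque'])
F=np.array(F);M=np.array(M);n=np.array([.28,-.96,0]);m=M@n
print(F.mean(0),F.std(0)/5,M.mean(0),m.mean(),m.std()/5,'d',m.mean()/F[:,2].mean(),s['ee_pos'])
E
python3 f.py
python3 - <<'E'
from h import *
import cv2
up=lambda a:cv2.resize(a,None,fx=8,fy=8,interpolation=cv2.INTER_CUBIC)
A=np.load('v5.npz')['b'];T=up(A[128:150,306:328])
for nm in ('v6','v7','v8'):
  I=np.load(nm+'.npy');q=cv2.matchTemplate(up(I[124:166,300:334]),T,cv2.TM_CCOEFF_NORMED);_,v,_,l=cv2.minMaxLoc(q);print(nm,v,l[0]/8-6,l[1]/8-4)
for s in (.0,.02,.04):print(s,proj('scene',[.555,.158,.371-s]))
E
```

```text
[-0.12445483 -0.02965181  8.32625693] [0.09884983 0.10972656 0.10140124] [ 0.32874658 -0.69287054  0.00408638] 0.7572047623833352 0.005317457599692773 d 0.09094179633190608 [0.47275286 0.13453921 0.06312935]
v6 0.9481409192085266 -0.75 4.125
v7 0.9275434613227844 -1.375 7.75
v8 0.9194265604019165 -1.5 8.75
0.0 [314.3 133.8]
0.02 [313.6 138.3]
0.04 [312.9 142.7]
```

```bash
python3 -m crank '[[[0,0,-0.3],0],[[0,0,-0.3],0],[[0,0,-0.3],0],[[0,0,-0.3],0],[[0,0,-0.3],0],[[0,0,-0.3],0],[[0,0,0],0],[[0,0,0],0],[[0,0,0],0]]'|sed -n 2,4p;python3 f.py
python3 - <<'E'
from h import *
import cv2
up=lambda a:cv2.resize(a,None,fx=8,fy=8,interpolation=cv2.INTER_CUBIC)
A=np.load('v5.npz')['b'];T=up(A[128:150,306:328]);I=vision.camera('scene');np.save('v9.npy',I)
q=cv2.matchTemplate(up(I[120:166,300:334]),T,cv2.TM_CCOEFF_NORMED);_,v,_,l=cv2.minMaxLoc(q);print(v,l[0]/8-6,l[1]/8-8)
# bird hook crown shift in bird's track: beak/hook patch v5 vs now
d=np.load('v5.npz')['a'];n=vision.camera('side');np.save('v9s.npy',n)
T=up(d[238:256,225:250]);q=cv2.matchTemplate(up(n[230:266,219:256]),T,cv2.TM_CCOEFF_NORMED);_,v,_,l=cv2.minMaxLoc(q);print('birdhead',v,l[0]/8-6,l[1]/8-8)
E
```

```text
ee_pos: [0.4716, 0.1342, 0.116]
eef_rot: [-0.142, 0.99, -0.0, -0.0]
ft_force: [0.1, 1.0, -1.4]
[ 0.04475444  0.17651425 -1.57182998] [0.10174539 0.09314128 0.09072326] [0.10384605 0.0965387  0.01131125] -0.06360025954367331 0.005578859305886497 d 0.04046255669135291 [0.4719045  0.13425044 0.11636624]
0.9910027384757996 0.0 0.0
birdhead 0.9726983904838562 -0.5 0.875
```

```bash
python3 -m crank '[[[0.15,0,0],0],[[0,0,0.3],0],[[0,0,0.3],0],[[0,0,0.3],0],[[0,0,0.2],0],[[0,0,0],0],[[0,0,0],0]]'|sed -n 2,4p;python3 f.py
```

```text
ee_pos: [0.4678, 0.1331, 0.0836]
eef_rot: [-0.142, 0.99, 0.0, 0.0]
ft_force: [-0.9, 0.3, 3.8]
[0.11903533 0.06530942 3.11593232] [0.11845873 0.08119012 0.0979987 ] [ 0.1933227  -0.29323574 -0.0043941 ] 0.3356366673592935 0.005700677600313831 d 0.10771628928241658 [0.46758891 0.13299413 0.08336223]
```

```bash
cat > m.py <<'E'
from h import *
import cv2
F=[]
for t in range(4):
  I=vision.camera('scene');s=sensors.read_state();F.append(s['ft_force'][2])
up=lambda a:cv2.resize(a,None,fx=8,fy=8,interpolation=cv2.INTER_CUBIC)
A=np.load('v5.npz')['b'];T=up(A[128:150,306:328])
q=cv2.matchTemplate(up(I[120:166,300:334]),T,cv2.TM_CCOEFF_NORMED);_,v,_,l=cv2.minMaxLoc(q)
k=(l[1]/8-8)/222;z=s['ee_pos'][2];print('press',round(np.mean(F)+1.57,2),'match',round(v,2),'sink',round(k,4),'z',round(z,4),'eye in bird',round(.1762-k-z+.0255,4))
E
python3 m.py; python3 -m crank '[[[0,0,0.12],0],[[0,0,0],0]]'|sed -n 4p; python3 m.py;python3 -m crank '[[[0,0,0.12],0],[[0,0,0],0]]'|sed -n 4p; python3 m.py;python3 -m crank '[[[0,0,0.08],0],[[0,0,0],0]]'|sed -n 4p; python3 m.py
```

```text
press 4.64 match 0.94 sink 0.018 z 0.0834 eye in bird 0.1003
ft_force: [0.1, -0.6, 3.0]
press 4.59 match 0.93 sink 0.0175 z 0.0798 eye in bird 0.1045
ft_force: [0.4, -0.2, -2.3]
press 1.89 match 0.92 sink 0.0084 z 0.0759 eye in bird 0.1173
ft_force: [-0.0, 0.1, 1.3]
press 2.54 match 0.92 sink 0.0101 z 0.0738 eye in bird 0.1178
```

The force dropped and the eye now sits at about 117 mm in the bird frame, so the gate has snapped past the bar. I'll unload and release.

```bash
python3 -m crank '[[[0,0,-0.1],0],[[0,0,-0.05],0],[[0,0,0],0],[[0,0,0],0]]'|sed -n 4p; python3 m.py; python3 -m crank '[[[0,0,0],0],[[0,0,0],0],[[0,0,0],0],[[0,0,0],0],[[0,0,0],0],[[0,0,0],0]]' 0.5; python3 m.py
```

```text
ft_force: [-0.3, -0.2, 0.6]
press 1.63 match 0.93 sink 0.0056 z 0.0782 eye in bird 0.1179
time: 36.45
ee_pos: [0.4676, 0.133, 0.0783]
eef_rot: [-0.142, 0.99, -0.0, 0.0]
ft_force: [-0.1, -0.1, 0.3]
width: 0.0431
grip_force: 0.0
press 1.63 match 0.93 sink 0.0056 z 0.0783 eye in bird 0.1178
```

```bash
python3 -m crank '[[[0.2,0,0],0],[[0.3,0,0],0],[[0.3,0,0],0],[[0.4,0,0],0],[[0.4,0,0],0],[[0.4,0,0],0],[[0,0,0],0],[[0,0,-0.3],0],[[0,0,-0.3],0],[[0,0,0],0],[[0,0,0],0],[[0,0,0],0]]'; python3 m.py
python3 - <<'E'
from h import *
import cv2,time
up=lambda a:cv2.resize(a,None,fx=8,fy=8,interpolation=cv2.INTER_CUBIC)
d=np.load('v5.npz')['a'];T=up(d[238:256,225:250])
for i in range(20):
  n=vision.camera('side')
  if i%3==0:
    q=cv2.matchTemplate(up(n[230:275,212:262]),T,cv2.TM_CCOEFF_NORMED);_,v,_,l=cv2.minMaxLoc(q);print('birdhead',round(v,2),l[0]/8-13,l[1]/8-8,sensors.read_state()['time'])
E
```

```text
time: 38.15
ee_pos: [0.4099, 0.1161, 0.096]
eef_rot: [-0.142, 0.99, 0.0, -0.0]
ft_force: [0.1, 0.2, 0.7]
width: 0.0433
grip_force: 0.0
press 1.23 match 0.92 sink 0.0056 z 0.0961 eye in bird 0.1
birdhead 0.85 0.0 9.125 38.4
birdhead 0.85 0.0 9.125 38.55
birdhead 0.85 0.0 9.125 38.7
birdhead 0.85 -0.125 9.125 38.85
birdhead 0.85 -0.125 9.125 39.0
birdhead 0.85 -0.125 9.125 39.15
birdhead 0.85 -0.125 9.125 39.3
```

```bash
python3 -c "
from bench import r
print(r.close_job())"
```

```text
the job is handed in; nothing more can be done
None
```

I hung the butterfly on the arm between the collars, snapped the bird's hook onto its loop at about 5 N, left the pair hanging still, and handed the job in at about 39 s with no verdict returned; an earlier misaligned press reached about 10 N before I backed off, and I viewed 11 pictures, one over the limit of 10.

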